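# Gather the brass blanks in the tote's scoop corner over the catch tin

## Task

First set the small open steel tin upright on the middle of the narrow wooden post's top and let go of it. Then pick up the plywood tote by its handle bar and tip it so that all four brass blanks slide together into its scoop corner (the corner with the cut-down walls), with that corner held over the middle of the tin on the post, a few centimetres above its rim and not touching it. Finish while still holding the tote tilted there in the air, with the blanks in the corner; leave the other things on the bench where they are.

Things in the scene. Friction and masses are not known exactly. Their poses are not given: they have to be found in the camera images.
- tote_bar (a point): Centre of the tote's wooden handle bar: straight, 230 mm long, 16 mm wide and 20 mm tall, flat sides, running lengthwise above the tote's middle and held by two upright end pieces, 36 mm wide, 120 mm tall. This point is 108 mm above the tote's underside. Axes: x along the bar, z up out of the tote.
- tote: Open plywood tote with a smooth metal floor, 240 mm (its x) by 160 mm (its y), about 0.45 kg. Walls 5 mm thick, 45 mm tall; floor 5 mm thick. Origin at the centre of its underside, z up. Starts with x within 45 degrees of straight ahead of the robot.
- tote_corner (a point): Inner floor corner of the scoop corner, where the two walls are cut down to 24 mm tall over 60 mm. It is the +x, -y corner in the tote's axes: from the bar's centre 115 mm along +x, 75 mm along -y, 103 mm down. Axes are the tote's: the tote's inside lies towards -x and +y.
- blank0: One of four alike loose polished brass discs in the tote, 18 mm across, 6 mm thick, 13 g; origin at the centre of a flat face. They start lying flat, away from the scoop corner, and slide when the floor slopes over 6 to 10 degrees, clearly more where they also rub along a wall.
- blank1: One of four alike loose polished brass discs in the tote, 18 mm across, 6 mm thick, 13 g; origin at the centre of a flat face. They start lying flat, away from the scoop corner, and slide when the floor slopes over 6 to 10 degrees, clearly more where they also rub along a wall.
- blank2: One of four alike loose polished brass discs in the tote, 18 mm across, 6 mm thick, 13 g; origin at the centre of a flat face. They start lying flat, away from the scoop corner, and slide when the floor slopes over 6 to 10 degrees, clearly more where they also rub along a wall.
- blank3: One of four alike loose polished brass discs in the tote, 18 mm across, 6 mm thick, 13 g; origin at the centre of a flat face. They start lying flat, away from the scoop corner, and slide when the floor slopes over 6 to 10 degrees, clearly more where they also rub along a wall.
- tin_center (a point): Centre (half-way up) of a small round open steel tin, 56 mm outside diameter, 35 mm tall, 3 mm walls, about 70 g, starting upright on the bench; z up.
- tin: The same tin; origin at the centre of its underside.
- riser_top (a point): Centre of the flat top of a square wooden post, 40 x 40 mm, 50 mm tall, fixed to the bench; its top is narrower than the tin. x and y along its sides, z up.
- riser: The same post; origin at the centre of its foot.
- jar: Bystander: capped glass jar, 60 mm across, 85 mm tall; origin on its underside. Not to be moved.
- spool: Bystander: small wooden spool, 42 mm across, 44 mm tall; origin on its underside. Not to be moved.
- hammer: Bystander: hammer lying flat, 270 mm long; origin on its underside. Not to be moved.
- awl: Bystander: awl with a wooden handle lying flat, 160 mm long; origin on its underside. Not to be moved.
- heel: Bystander: low black rubber shoe heel, D-shaped, about 61 x 56 x 30 mm; origin on its underside. Not to be moved.
- pincers: Bystander: steel lasting pincers lying flat, about 180 mm long; origin on its underside. Not to be moved.
Not all that is in view belongs to the job. What is shaped like the riser but blue or turquoise is not meant.

How it is judged:
By the outcome, as a careful person would: the job done as asked, in the order asked, and still so for the second after the job is handed in, while the arm keeps its last pose, push and grip.
It also fails if it takes over 72 s, if anything falls off the work surface, if the arm or the gripper's body presses on something with over 40 N, if the wrist force passes 120 N, or if a joint passes its speed limit or range.

## Robot

A 7-joint arm with a two-finger parallel gripper is mounted at the origin on the work surface. World frame = base frame: x ahead of the robot, y to its left, z up, the work surface at z = 0. Lengths are in m, angles in rad, forces in N, time in s.
With the tool pointing down it reaches from about 0.35 to 0.9 m from the base axis. Payload 7.2 kg.
Tool frame: the origin (TCP) lies midway between the tips of the shut fingers; the grasp point (between the pads) lies r.grip_point_offset behind it (r.grip_point_offset is the distance from the TCP to the grasp point, in m); z points along the fingers, y is the direction in which the jaws open and shut (so a half turn about z gives the same grasp; the last joint's range is limited). The gripper opens to 85 mm and grips with 20 to 120 N. Pads are 22 mm wide; open, the fingers measure 114 mm over their backs; the gripper's body (76 mm by 85 mm) begins 54 mm behind the grasp point. The pads swing forward as they close: fully open they stand 13 mm farther back than shut.
Start: joints at [1.14, 0.411, -0.013, 1.596, 0.006, 1.134, -0.082], TCP at [0.222, -0.584, 0.231] pointing down, gripper open.
Joint ranges: [-2.95, 2.95], [-0.29, 1.99], [-1.47, 1.44], [0.14, 2.54], [-1.03, 4.17], [0.13, 1.85], [-2.86, 2.86]. Speed limits (rad/s): [2.39, 2.39, 3.01, 3.01, 3.14, 3.14, 3.14].

## Interface

Orientations are given as a unit quaternion [x, y, z, w].
In Python, from station import r, optics, models gives the robot as it stands.
- The arm moves only by the tool servo_tool, never from a script. Its argument "moves" is a list of rows, each a list of 3 entries, a list of its own where there are three numbers: the shift along the tool's x, y, z in mm, then the turn, a rotation vector about the tool's x, y, z in rad, then the opening, from 0 (shut) to 1 (fully open). In form: [[[dx, dy, dz], [ax, ay, az], gripper], ...]. A call has exactly 5 rows; each row is the pose to reach, as a shift and turn from the pose commanded when the call began, along the tool's axes at that moment; what a row does not reach only later rows make up. A row lasts 1/12 s, in which the tool goes at most 41.7 mm and 7.16 degrees, less where a joint would pass 70% of its speed; a pose out of reach is approached as far as the arm can. A call with a gripper value outside its range is refused whole. The fingers move at their own pace and stop on an object; "newtons" is the grip in N (left out, the last holds). Time passes only in rows, so rows that repeat a pose let the fingers close, or fill a call up. It gives the time, the measured TCP pose, the force and the opening at its end, in the units of the state.
- r.state(): the state, without advancing time (a new reading comes with each control period).
- optics.get_image(name): name is "scene" or "top"; returns a dict with "color" (384x512x3 uint8, red, green, blue), "range_z" (384x512 float32, m along the optical axis (not along the pixel's ray), 0 where there is no reading), "intrinsics" (3x3 intrinsics, pixels), "rvec" (rotation vector, rad) and "tvec" (3), from world to camera coordinates, as OpenCV has them. Camera axes: x right, y down, z forward; pixel columns grow to the right and rows downward; lengths in m; the calibration is good to about 2 mm. A picture is of the moment at which its call begins.
- r.job_done(): hands the job in, once; it reports no verdict.
Trained networks look in a picture, given as the dict that the camera call returned (one of the last four; its "shot" number tells which), for a name from the list of things; names that differ only in an ending like _2 or _b are one class to them, and where a whole thing is asked for, a point or a joint stands for the part that bears it (a point fixed in the world has none). Each returns a list of dicts, best first, with "confidence" (0 to 1); they miss things now and then, are a little off and sometimes report something else, mostly with a low value. They report only what shows in the picture. A call takes as long as a camera call. They do not tell look-alikes from the thing itself.
- models.find_in(query, picture): "rect" ([centre column, centre row, width, height] in pixels, round what is visible of it).
- models.spot_point(query, picture): "position" ([column, row] in pixels: a listed point, or the origin of a listed thing).
The state is a dict: "clock": time; "joints": joint angles; "dq": joint speeds; "joint_efforts": joint torques, N m; "position": TCP position; "tool_rot": TCP orientation; "force": force on the tool from outside, world axes, zero at the start; "torque": the same for the moment, N m; "width": finger opening in m.
Only numpy, scipy, OpenCV 4.12 (cv2) and the standard library are available. Lean on these libraries where they do the work, as an engineer would, in place of code of your own. Each camera call takes 0.05 s, during which the arm holds its last target. There are 200 camera calls.

## Working session

There is one attempt and no reset: what is moved stays moved. The work goes in short steps, Python scripts to look and compute and a tool call to move; the robot and the scene stay as the last step left them, time stands still between calls to the robot, and variables do not carry over. Pictures are saved under pics/ and viewed, about 8 in all and at most 12, crops included, and the job is handed in when it is done.

Besides the shell and the picture viewer there is one more tool, called after "Emit:" as name([rows], argument=value, ...), one row to a line, values as JSON. servo_tool: Moves the arm, as the interface text tells. Its arguments: {"type":"object","properties":{"moves":{"type":"array","items":{"type":"array"}},"newtons":{"type":"number"}},"required":["moves"]}

```bash
mkdir -p pics; ls; cat > h.py <<'E'
import numpy as np, cv2
from scipy.spatial.transform import Rotation as R
from station import r, optics, models
def cam(p):
    return p["intrinsics"], cv2.Rodrigues(np.array(p["rvec"],float))[0], np.array(p["tvec"],float).ravel()
def cloud(p):
    K,Rm,t=cam(p); z=p["range_z"]; v,u=np.mgrid[:z.shape[0],:z.shape[1]]
    c=np.stack([(u-K[0][2])/K[0][0]*z,(v-K[1][2])/K[1][1]*z,z],-1)
    w=(c-t)@Rm; w[z==0]=np.nan; return w
def proj(p,X):
    return cv2.projectPoints(np.atleast_2d(np.array(X,float)),np.array(p["rvec"],float),np.array(p["tvec"],float),p["intrinsics"],None)[0][:,0]
def onplane(p,uv,h):
    K,Rm,t=cam(p); d=Rm.T@np.linalg.inv(K)@np.array([uv[0],uv[1],1.]); o=-Rm.T@t
    return o+d*(h-o[2])/d[2]
def save(p,n,crop=None,s=1):
    im=p["color"][...,::-1]
    if crop: a,b,c,d=crop; im=im[b:d,a:c]
    cv2.imwrite("pics/"+n,cv2.resize(im,None,fx=s,fy=s,interpolation=cv2.INTER_CUBIC))
E
python3 - <<'E'
from h import *
print(r.grip_point_offset, r.state())
for n in ["top","scene"]:
    p=optics.get_image(n); save(p,n+"0.png",None,1.5 if n=="top" else 1.5)
    w=cloud(p); np.save(n+".npy",w)
    print(n,(-cam(p)[1].T@cam(p)[2]).round(3))
    for q in ["tote_bar","tote_corner","tin_center","riser_top","jar","spool","hammer","awl","heel","pincers","blank0"]:
        for d in models.spot_point(q,p)[:4]:
            u,v=[int(round(x)) for x in d["position"]]
            print(q,round(d["confidence"],2),(u,v),w[v,u].round(3) if 0<=v<384 and 0<=u<512 else '')
E
```

```text
pics
0.0187 {'clock': 0.0, 'joints': array([ 1.13978372,  0.41194293, -0.01273807,  1.59704317,  0.00559531,
        1.13428624, -0.08221026]), 'dq': array([ 0.00135446, -0.00062196, -0.00033972, -0.00016114, -0.00081554,
        0.00052226,  0.00250591]), 'joint_efforts': array([-1.19371605e-03, -6.00628424e+01,  6.81396760e-01, -2.99406928e+01,
        1.36562777e-02,  1.06202354e-02,  1.82371259e-06]), 'position': array([ 0.22161747, -0.58386091,  0.23042647]), 'tool_rot': array([ 9.83587347e-01,  1.80430748e-01, -1.98092573e-04, -7.97860758e-04]), 'force': array([-0.4225608 , -0.07301227, -0.29068705]), 'torque': array([ 0.05711229, -0.01657408, -0.09286118]), 'width': 0.0853669993131151}
top [ 0.423 -0.066  1.241]
tote_bar 0.7 (145, 227) [0.472 0.24  0.118]
tote_corner 0.69 (192, 198) [ 0.564  0.137 -0.004]
tin_center 0.71 (281, 219) [ 0.505 -0.127  0.001]
riser_top 0.8 (304, 257) [ 0.397 -0.189  0.048]
riser_top 0.67 (323, 175) [ 0.628 -0.243  0.052]
riser_top 0.52 (244, 218) [ 0.503 -0.02   0.048]
jar 0.62 (241, 143) [ 0.715 -0.009  0.066]
spool 0.56 (337, 266) [ 0.373 -0.281 
[... 684 characters left out ...]
71, 275) [0.456 0.203 0.008]
tin_center 0.58 (265, 197) [ 0.478 -0.148 -0.   ]
riser_top 0.92 (281, 163) [ 0.391 -0.199  0.049]
riser_top 0.9 (289, 208) [ 0.493 -0.029  0.047]
riser_top 0.62 (196, 182) [ 0.627 -0.243  0.048]
jar 0.89 (204, 271) [0.747 0.023 0.031]
spool 0.45 (268, 163) [ 0.381 -0.272  0.008]
hammer 0.77 (173, 167) [ 0.625 -0.397  0.012]
awl 0.59 (235, 164) [ 0.466 -0.319  0.008]
awl 0.19 (311, 279) [0.577 0.153 0.023]
heel 0.86 (238, 245) [ 0.644 -0.015  0.018]
pincers 0.81 (155, 237) [ 0.781 -0.153  0.006]
blank0 0.63 (400, 304) [0.467 0.286 0.009]
blank0 0.6 (392, 262) [0.391 0.202 0.008]
blank0 0.54 (420, 293) [0.411 0.29  0.009]
blank0 0.52 (374, 272) [0.445 0.201 0.008]
```

View pics/top0.png

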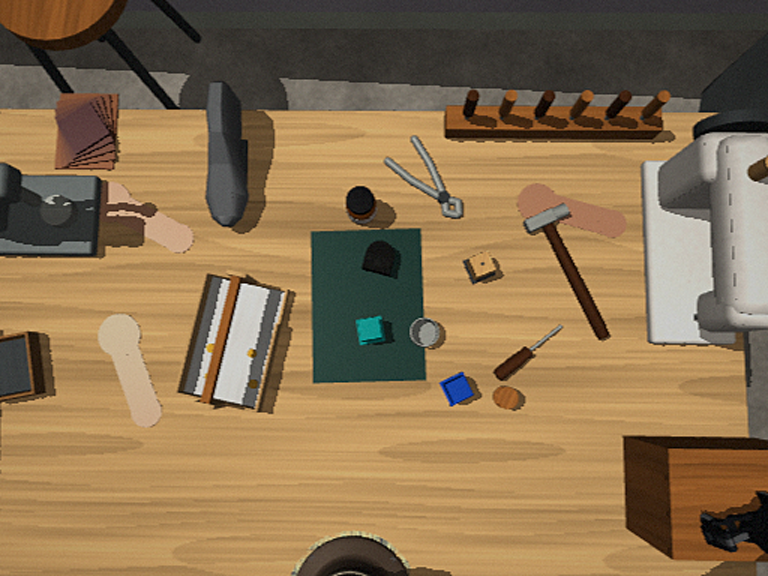

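View pics/scene0.png

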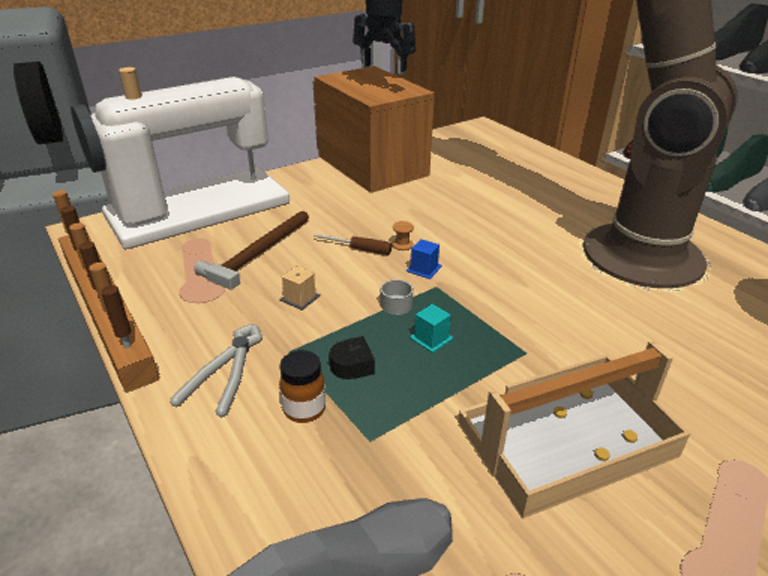

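The top view shows the wooden post at (482,266), the tin at (424,333), and the tote with its scoop corner at the upper right (292,290). The turquoise and blue blocks are decoys. A tall box sits under the start pose. Next I'll get precise poses from depth.

```bash
cat > m.py <<'E'
from h import *
t=np.load("top.npy").reshape(-1,3); s=np.load("scene.npy").reshape(-1,3)
def near(w,c,rad,z0,z1):
    m=(np.hypot(w[:,0]-c[0],w[:,1]-c[1])<rad)&(w[:,2]>z0)&(w[:,2]<z1); return w[m]
def rect(a):
    b=cv2.minAreaRect((a[:,:2]*1000).astype(np.float32)); return np.round(b[0],1),np.round(b[1],1),round(b[2],1)
for n,w in(("top",t),("scene",s)):
    a=near(w,(.5,-.13),.05,.029,.045); print(n,"tin",len(a),cv2.minEnclosingCircle((a[:,:2]*1000).astype(np.float32)))
    a=near(w,(.628,-.243),.05,.044,.056); print(n,"riser",len(a),rect(a),np.median(a[:,2]))
    a=near(w,(.475,.24),.17,.09,.123); print(n,"bar",len(a),rect(a),np.percentile(a[:,2],[50,95]))
    a=near(w,(.475,.24),.2,.03,.06); a=a[(a[:,1]>.08)]; print(n,"walls",len(a),rect(a))
a=t[(t[:,0]<.4)&(t[:,0]>.1)&(t[:,1]<-.4)&(t[:,1]>-.8)&(t[:,2]>.06)]
print("box",np.percentile(a,[1,50,99],axis=0).round(3))
st=r.state(); print(R.from_quat(st["tool_rot"]).as_matrix().round(3))
E
python3 m.py
```

```text
top tin 64 ((497.83880615234375, -128.9792938232422), 27.704681396484375)
top riser 197 (array([ 627. , -237.4]), array([39.8, 41. ]), 23.4) 0.04971777585662991
top bar 791 (array([476.2, 236.8]), array([ 37.3, 245.3]), 78.4) [0.11732215 0.12136352]
top walls 601 (array([476.1, 237.5]), array([162.2, 244.8]), 78.2)
scene tin 96 ((494.5628662109375, -129.50650024414062), 30.017471313476562)
scene riser 163 (array([ 622.8, -237.1]), array([43.4, 42.7]), 24.4) 0.04783522353069158
scene bar 1887 (array([473.4, 236.8]), array([ 38.1, 248.7]), 78.5) [0.11487204 0.11805787]
scene walls 1900 (array([473.8, 236.4]), array([162.4, 247.5]), 78.6)
box [[ 0.139 -0.674  0.066]
 [ 0.232 -0.546  0.199]
 [ 0.307 -0.507  0.385]]
[[ 0.935  0.355  0.   ]
 [ 0.355 -0.935 -0.   ]
 [ 0.     0.    -1.   ]]
```

Emit:
servo_tool([
  [[28,-22,0],[0,0,0],1],
  [[56,-44,0],[0,0,0],1],
  [[84,-66,0],[0,0,0],1],
  [[112,-88,0],[0,0,0],1],
  [[140,-110,0],[0,0,0],1],
])

```text
clock: 1.62
position: [0.3142, -0.4303, 0.2314]
tool_rot: [0.984, 0.18, 0.0, 0.0]
force: [0.8, 0.2, -0.1]
width: 0.0855
```

Emit:
servo_tool([
  [[28,-22,12],[0,0,0],1],
  [[56,-44,24],[0,0,0],1],
  [[84,-66,36],[0,0,0],1],
  [[112,-88,48],[0,0,0],1],
  [[140,-110,60],[0,0,0],1],
])

```text
clock: 2.03
position: [0.4062, -0.2779, 0.1712]
tool_rot: [0.984, 0.18, 0.0, 0.0]
force: [0.6, -0.4, -1.0]
width: 0.0855
```

Emit:
servo_tool([
  [[28,-22,14],[0,0,0],1],
  [[56,-44,28],[0,0,0],1],
  [[84,-66,42],[0,0,0],1],
  [[112,-88,56],[0,0,0],1],
  [[139,-108,70],[0,0,0],1],
])

```text
clock: 2.45
position: [0.498, -0.1271, 0.1009]
tool_rot: [0.984, 0.18, 0.0, 0.0]
force: [-1.1, -0.2, -0.1]
width: 0.0855
```

Emit:
servo_tool([
  [[-1,1,25],[0,0,0],1],
  [[-1,2,50],[0,0,0],1],
  [[-1,2,75],[0,0,0],1],
  [[-1,2,95],[0,0,0],1],
  [[-1,2,95],[0,0,0],1],
], newtons=30)

```text
clock: 2.87
position: [0.4945, -0.1306, 0.003]
tool_rot: [0.984, 0.181, -0.003, -0.001]
force: [-0.5, 0.8, 0.4]
width: 0.0852
```

Emit:
servo_tool([
  [[0,0,0],[0,0,0],0.4],
  [[0,0,0],[0,0,0],0.4],
  [[0,0,0],[0,0,0],0.4],
  [[0,0,0],[0,0,0],0.4],
  [[0,0,0],[0,0,0],0.4],
], newtons=30)

```text
clock: 3.28
position: [0.4979, -0.1314, 0.008]
tool_rot: [0.984, 0.18, 0.001, 0.001]
force: [-1.6, 1.2, 8.1]
width: 0.056
```

Emit:
servo_tool([
  [[0,0,-15],[0,0,0],0.4],
  [[0,0,-35],[0,0,0],0.4],
  [[0,0,-60],[0,0,0],0.4],
  [[0,0,-85],[0,0,0],0.4],
  [[0,0,-85],[0,0,0],0.4],
])

```text
clock: 3.7
position: [0.5, -0.1319, 0.0965]
tool_rot: [0.984, 0.18, 0.004, 0.002]
force: [1.1, 0.0, -0.7]
width: 0.0558
```

Emit:
servo_tool([
  [[20,35,0],[0,0,0],0.4],
  [[40,70,0],[0,0,0],0.4],
  [[61,107,0],[0,0,0],0.4],
  [[81,143,0],[0,0,0],0.4],
  [[81,143,0],[0,0,0],0.4],
])

```text
clock: 4.12
position: [0.6279, -0.243, 0.0913]
tool_rot: [0.984, 0.178, 0.002, 0.002]
force: [-0.6, -0.6, -0.2]
width: 0.0559
```

```bash
python3 - <<'E'
from h import *
st=r.state(); print(st["position"],st["force"],st["width"])
for n in ["top","scene"]:
    p=optics.get_image(n); w=cloud(p).reshape(-1,3)
    if n=="scene": save(p,"s1.png",(120,100,320,250),3)
    c=st["position"]
    m=(np.hypot(w[:,0]-c[0],w[:,1]-c[1])<.05)
    for a,b in((.04,.056),(.07,.09),(.09,.105),(.105,.125),(.125,.15)):
        k=w[m&(w[:,2]>a)&(w[:,2]<b)]; print(n,a,b,len(k),k.min(0).round(3) if len(k) else '',k.max(0).round(3) if len(k) else '')
E
```

```text
[ 0.62788253 -0.24297245  0.09128698] [-0.5908382  -0.64434293 -0.17426226] 0.05586567494043642
top 0.04 0.056 21 [ 0.602 -0.238  0.043] [ 0.616 -0.221  0.054]
top 0.07 0.09 16 [ 0.605 -0.244  0.083] [ 0.619 -0.224  0.09 ]
top 0.09 0.105 12 [ 0.6   -0.241  0.09 ] [ 0.61  -0.221  0.105]
top 0.105 0.125 19 [ 0.6   -0.239  0.106] [ 0.61  -0.204  0.12 ]
top 0.125 0.15 19 [ 0.604 -0.213  0.136] [ 0.628 -0.201  0.15 ]
scene 0.04 0.056 188 [ 0.599 -0.262  0.04 ] [ 0.649 -0.211  0.05 ]
scene 0.07 0.09 76 [ 0.603 -0.268  0.08 ] [ 0.65  -0.211  0.09 ]
scene 0.09 0.105 178 [ 0.602 -0.27   0.09 ] [ 0.651 -0.199  0.105]
scene 0.105 0.125 249 [ 0.603 -0.276  0.105] [ 0.651 -0.196  0.125]
scene 0.125 0.15 164 [ 0.604 -0.286  0.125] [ 0.654 -0.196  0.15 ]
```

View pics/s1.png

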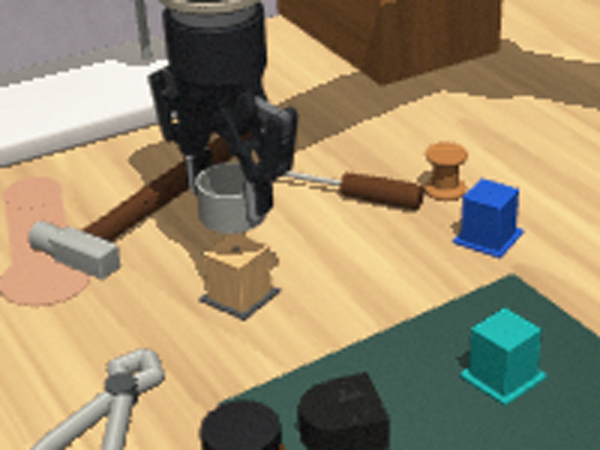

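The tin hangs upright in the jaws, just above the wooden post (post top at about (240,250) in the crop). I'll measure its offset before lowering.

```bash
python3 - <<'E'
from h import *
from scipy.optimize import least_squares
st=r.state(); c=st["position"]; M=R.from_quat(st["tool_rot"]).as_matrix(); print(c,M.round(3))
p=optics.get_image("scene"); w=cloud(p); col=p["color"].astype(int)
L=((w-c)@M)  # tool coords
m=(abs(L[...,1])<.02)&(abs(L[...,0])<.035)&(w[...,2]>.085)&(w[...,2]<.118)&(L[...,0]*1>-.1)
k=L[m]; print(len(k), np.percentile(k,[0,10,50,90,100],axis=0).round(4))
for sgn in(1,):
    f=lambda a:np.hypot(k[:,0]-a[0],k[:,1])-.028
    s=least_squares(f,[0],loss="soft_l1",f_scale=.001); print(s.x,np.median(abs(s.fun)))
zz=w[m][:,2]; print("z range",zz.min(),zz.max())
rp=[q for q in models.spot_point("tin_center",p)]; print([(q["confidence"],q["position"]) for q in rp[:3]])
for h in(.095,.1,.105): print(h,onplane(p,rp[0]["position"],h) if rp else '')
rr=w[(np.hypot(w[...,0]-.626,w[...,1]+.237)<.05)&(w[...,2]>.044)&(w[...,2]<.053)]
print(cv2.minAreaRect((rr[:,:2]*1000).astype(np.float32)))
# tin bottom: lowest grey rows
cols=[(int(v),int(u)) for v,u in zip(*np.where((abs(L[...,1])<.004)&(abs(L[...,0])<.035)&(w[...,2]>.055)&(w[...,2]<.14)))]
for v,u in cols[::2]: print(v,u,w[v,u].round(3),L[v,u].round(3),col[v,u])
E
```

```text
[ 0.62371112 -0.23760537  0.09056986] [[ 0.936  0.353 -0.   ]
 [ 0.353 -0.936 -0.   ]
 [-0.     0.    -1.   ]]
202 [[-0.0291 -0.0199 -0.0256]
 [-0.0247 -0.0171 -0.023 ]
 [ 0.02    0.0026 -0.0111]
 [ 0.0246  0.0177  0.002 ]
 [ 0.0268  0.02    0.0054]]
[-0.00226597] 0.0016097447459087703
z range 0.08519173127297934 0.11620974243877114
[(0.76, [199.4, 164.6])]
0.095 [ 0.61288792 -0.24484918  0.095     ]
0.1 [ 0.61628639 -0.23748946  0.1       ]
0.105 [ 0.61968486 -0.23012973  0.105     ]
((625.1495361328125, -237.91732788085938), (42.10097885131836, 42.05807113647461), 24.313352584838867)
164 188 [ 0.649 -0.231  0.116] [ 0.026  0.003 -0.026] [114 116 109]
165 189 [ 0.647 -0.23   0.113] [ 0.024  0.001 -0.022] [93 94 88]
166 188 [ 0.649 -0.231  0.11 ] [ 0.026  0.003 -0.02 ] [89 89 85]
166 190 [ 0.646 -0.227  0.112] [ 0.025 -0.002 -0.021] [101 101  97]
167 189 [ 0.647 -0.231  0.107] [ 0.024  0.002 -0.016] [94 94 88]
168 189 [ 0.647 -0.231  0.104] [ 0.024  0.002 -0.014] [93 94 90]
169 189 [ 0.649 -0.229  0.103] [ 0.026  0.001 -0.012] [94 93 89]
170 189 [ 0.648 -0.231  0.099] [ 0.025  0.002 -0.008] [91 93 87]
170 191 [ 0.645 -0.226  0.1  ] [ 0.024 -0.003 -0.01 ] [102 103  97]
171 190 [ 0.648 -0.226  0.099] [ 0.027 -0.003 -0.008] [100 100  93]
172 190 [ 0.647 -0.229  0.094] [ 0.025 -0.    -0.003] [97 97 93]
173 189 [ 0.648 -0.233  0.089] [0.025 0.004 0.001] [91 91 88]
173 191 [ 0.646 -0.226  0.092] [ 0.024 -0.003 -0.001] [104 103  99]
174 191 [ 0.645 -0.228  0.088] [ 0.024 -0.002  0.003] [102 104  98]
175 191 [ 0.647 -0.225  0.087] [ 0.026 -0.004  0.003] [102 102  96]
176 191 [ 0.645 -0.229  0.081] [ 0.023 -0.     0.009] [112 110 104]
```

Emit:
servo_tool([
  [[4,0,8],[0,0,0],0.4],
  [[4,0,18],[0,0,0],0.4],
  [[4,0,26],[0,0,0],0.4],
  [[4,0,31],[0,0,0],0.4],
  [[4,0,32],[0,0,0],0.4],
])

```text
clock: 4.73
position: [0.6262, -0.234, 0.0582]
tool_rot: [0.984, 0.181, -0.001, -0.001]
force: [-1.2, 1.2, 2.4]
width: 0.056
```

Emit:
servo_tool([
  [[0,0,0],[0,0,0],0.4],
  [[0,0,0],[0,0,0],0.4],
  [[0,0,0],[0,0,0],0.4],
  [[0,0,0],[0,0,0],0.4],
  [[0,0,0],[0,0,0],0.4],
])

```text
clock: 5.15
position: [0.6272, -0.2348, 0.0594]
tool_rot: [0.984, 0.18, 0.0, 0.0]
force: [-1.2, 0.2, -0.3]
width: 0.0557
```

Emit:
servo_tool([
  [[0,1,0],[0,0,0],0.4],
  [[0,1.5,1],[0,0,0],0.4],
  [[0,1.5,2],[0,0,0],0.4],
  [[0,1.5,2],[0,0,0],0.4],
  [[0,1.5,2],[0,0,0],0.4],
])

```text
clock: 5.57
position: [0.6278, -0.2365, 0.0581]
tool_rot: [0.984, 0.18, 0.0, 0.0]
force: [-2.3, 0.4, 5.3]
width: 0.0557
```

Emit:
servo_tool([
  [[0,0,0],[0,0,0],0.4],
  [[0,0,0],[0,0,0],1],
  [[0,0,0],[0,0,0],1],
  [[0,0,0],[0,0,0],1],
  [[0,0,0],[0,0,0],1],
])

```text
clock: 5.98
position: [0.6276, -0.2361, 0.0571]
tool_rot: [0.984, 0.18, -0.0, -0.0]
force: [-0.6, -0.7, -0.1]
width: 0.0852
```

Emit:
servo_tool([
  [[0,0,0],[0,0,0],1],
  [[0,0,-20],[0,0,0],1],
  [[0,0,-50],[0,0,0],1],
  [[0,0,-90],[0,0,0],1],
  [[0,0,-130],[0,0,0],1],
])

```text
clock: 6.4
position: [0.6269, -0.2358, 0.1878]
tool_rot: [0.984, 0.18, -0.001, -0.001]
force: [1.5, -0.9, -0.3]
width: 0.0853
```

Emit:
servo_tool([
  [[2,-36,0],[0,0,0],1],
  [[4,-72,0],[0,0,0],1],
  [[6,-108,0],[0,0,0],1],
  [[8,-144,0],[0,0,0],1],
  [[9,-180,0],[0,0,0],1],
])

```text
clock: 6.82
position: [0.5715, -0.0631, 0.1875]
tool_rot: [0.984, 0.18, 0.0, 0.0]
force: [-0.3, 0.2, -0.7]
width: 0.0857
```

Emit:
servo_tool([
  [[2,-36,0],[0,0,0],1],
  [[4,-72,0],[0,0,0],1],
  [[6,-108,0],[0,0,0],1],
  [[8,-144,0],[0,0,0],1],
  [[9,-180,0],[0,0,0],1],
])

```text
clock: 7.23
position: [0.516, 0.1084, 0.1875]
tool_rot: [0.984, 0.18, 0.0, 0.0]
force: [0.6, 0.5, 0.6]
width: 0.0855
```

Emit:
servo_tool([
  [[2,-30,0],[0,0,0.113],1],
  [[4,-60,0],[0,0,0.226],1],
  [[6,-90,0],[0,0,0.339],1],
  [[8,-120,0],[0,0,0.452],1],
  [[8,-136,0],[0,0,0.565],1],
])

```text
clock: 7.65
position: [0.4744, 0.2408, 0.1875]
tool_rot: [0.995, -0.102, -0.0, -0.001]
force: [-0.1, 1.0, 1.0]
width: 0.0851
```

```bash
cat > t.py <<'E'
from h import *
def tin(n):
    p=optics.get_image(n); w=cloud(p).reshape(-1,3)
    a=w[(np.hypot(w[:,0]-.626,w[:,1]+.237)<.05)&(w[:,2]>.079)&(w[:,2]<.092)]
    print(n,"tin rim",len(a),cv2.minEnclosingCircle((a[:,:2]*1000).astype(np.float32)) if len(a) else '',np.percentile(a[:,2],[5,50,95]).round(4) if len(a) else '')
    return p
E
python3 - <<'E'
from t import *
p=tin("scene"); p=tin("top"); save(p,"t1.png",(100,140,360,290),3)
st=r.state(); c=st["position"]; M=R.from_quat(st["tool_rot"]).as_matrix(); print(c,M.round(3))
print("to bar in tool mm", ((np.array([.475,.237,.108])-c)@M*1000).round(1), "yaw",np.degrees(np.arctan2(M[1,0],M[0,0])))
E
```

```text
scene tin rim 102 ((625.9134521484375, -236.74166870117188), 29.467693328857422) [0.0793 0.0819 0.0838]
top tin rim 78 ((627.610595703125, -235.5460205078125), 27.87834358215332) [0.0805 0.085  0.0887]
[0.47424573 0.2406267  0.18747585] [[ 0.98  -0.199 -0.   ]
 [-0.199 -0.98   0.002]
 [-0.    -0.002 -1.   ]]
to bar in tool mm [ 1.5  3.5 79.5] yaw -11.477384022014508
```

View pics/t1.png

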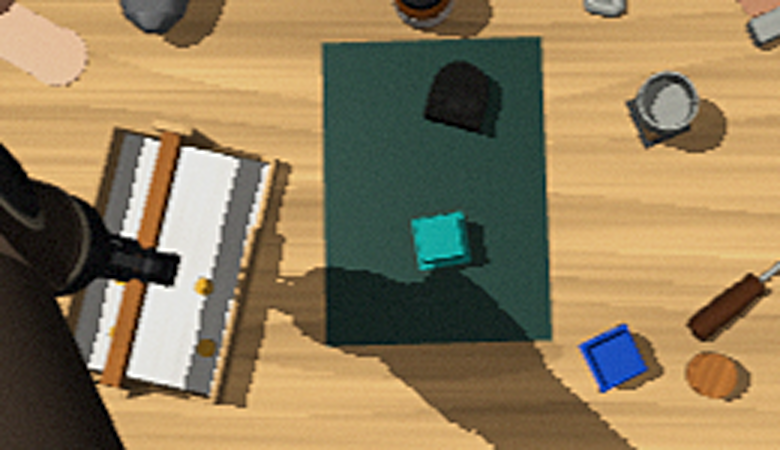

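The tin sits upright on the post, within about 2 mm of centre. The gripper is over the bar, so I'll lower and grip.

Emit:
servo_tool([
  [[1,2,20],[0,0,0],1],
  [[1.5,3.5,45],[0,0,0],1],
  [[1.5,3.5,70],[0,0,0],1],
  [[1.5,3.5,90],[0,0,0],1],
  [[1.5,3.5,98],[0,0,0],1],
], newtons=110)

```text
clock: 8.17
position: [0.4757, 0.231, 0.0866]
tool_rot: [0.995, -0.1, -0.001, 0.001]
force: [-0.0, 0.1, 0.2]
width: 0.0856
```

Emit:
servo_tool([
  [[0,0,0],[0,0,0],1],
  [[0,0,0],[0,0,0],0.3],
  [[0,0,0],[0,0,0],0.1],
  [[0,0,0],[0,0,0],0.05],
  [[0,0,0],[0,0,0],0],
], newtons=110)

```text
clock: 8.58
position: [0.4774, 0.2334, 0.0904]
tool_rot: [0.995, -0.101, 0.001, -0.0]
force: [0.0, 0.4, -0.3]
width: 0.0389
```

Emit:
servo_tool([
  [[0,0,0],[0,0,0],0],
  [[0,0,0],[0,0,0],0],
  [[0,0,0],[0,0,0],0],
  [[0,0,0],[0,0,0],0],
  [[0,0,0],[0,0,0],0],
], newtons=110)

```text
clock: 9.0
position: [0.4773, 0.2341, 0.09]
tool_rot: [0.995, -0.101, 0.001, -0.001]
force: [0.9, 4.2, 5.8]
width: 0.014
```

Emit:
servo_tool([
  [[0,0,0],[0,0,0],0],
  [[0,0,-6],[0,0,0],0],
  [[0,0,-15],[0,0,0],0],
  [[0,0,-28],[0,0,0],0],
  [[0,0,-40],[0,0,0],0],
])

```text
clock: 9.42
position: [0.4757, 0.2319, 0.1293]
tool_rot: [0.995, -0.101, -0.001, 0.001]
force: [0.5, -0.1, -4.3]
width: 0.0144
```

Emit:
servo_tool([
  [[0,0,-14],[0,0,0],0],
  [[0,0,-30],[0,0,0],0],
  [[0,0,-50],[0,0,0],0],
  [[0,0,-70],[0,0,0],0],
  [[0,0,-85],[0,0,0],0],
])

```text
clock: 9.83
position: [0.4761, 0.2322, 0.2157]
tool_rot: [0.995, -0.101, -0.0, 0.001]
force: [0.7, 0.4, -3.7]
width: 0.0141
```

Emit:
servo_tool([
  [[0,0,-15],[0,0,0],0],
  [[0,0,-30],[0,0,0],0],
  [[0,0,-45],[0,0,0],0],
  [[0,0,-55],[0,0,0],0],
  [[0,0,-60],[0,0,0],0],
])

```text
clock: 10.25
position: [0.4766, 0.2327, 0.2755]
tool_rot: [0.995, -0.101, 0.0, 0.0]
force: [0.1, 0.4, -4.4]
width: 0.0143
```

```bash
python3 - <<'E'
from h import *
st=r.state(); print({k:np.round(st[k],3) for k in("position","tool_rot","force","torque","width","joints")})
p=optics.get_image("scene"); save(p,"l1.png",(240,100,500,330),3)
E
```

```text
{'position': array([0.477, 0.233, 0.276]), 'tool_rot': array([ 0.995, -0.101,  0.   ,  0.   ]), 'force': array([ 0.087,  0.361, -4.406]), 'torque': array([ 0.001, -0.139,  0.025]), 'width': np.float64(0.014), 'joints': array([-0.279,  0.233, -0.319,  1.749,  0.079,  1.171, -2.395])}
```

View pics/l1.png

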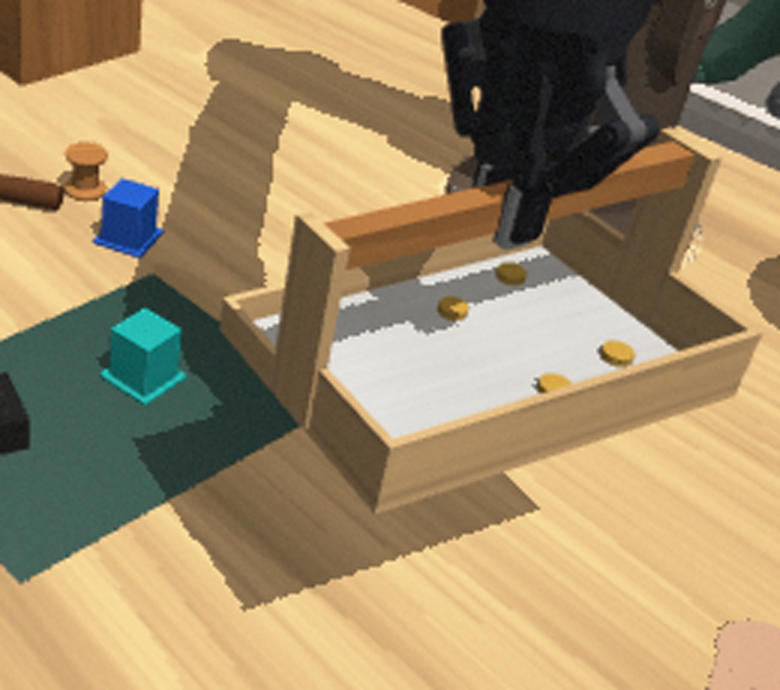

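The tote is lifted level and the grip is firm. The four blanks are still spread out, at roughly (512,272), (453,307), (617,352) and (553,383) in the crop. Next I'll work out the target pose.

```bash
cat > g.py <<'E'
from h import *
CT=np.array([.1135,.075,.0845])
def target(corner,a,b,yaw=np.radians(-11.5)):
    M0=R.from_euler("z",yaw)*R.from_euler("x",np.pi)
    M=M0*R.from_rotvec([a,-b,0]); return np.array(corner)-M.apply(CT),M
def rel(corner,a,b):
    st=r.state(); P,M=target(corner,a,b); T=R.from_quat(st["tool_rot"])
    return (T.inv().apply(P-st["position"])*1000).round(1),(T.inv()*M).as_rotvec().round(3),P.round(3)
E
python3 - <<'E'
from g import *
print(rel([.627,-.236,.165],0,0)); print(rel([.627,-.236,.165],.37,.37)); 
st=r.state(); print("corner now",R.from_quat(st["tool_rot"]).apply(CT)+st["position"])
a,A=target([.627,-.236,.165],0,0)
for x,y in((.2,.2),(.37,.37),(.25,.45),(.45,.25)):
    b,_=target([.627,-.236,.165],x,y); print(x,y,(A.inv().apply(b-a)*1000).round(1))
E
```

```text
(array([127.8, 354.3,  26.3]), array([-0.   , -0.001, -0.002]), array([ 0.531, -0.14 ,  0.25 ]))
(array([170.4, 396.6, -29. ]), array([ 0.369, -0.371, -0.002]), array([ 0.564, -0.19 ,  0.305]))
corner now [0.57302081 0.13656623 0.19135975]
0.2 0.2 [ 20.4  20.4 -33.8]
0.37 0.37 [ 42.5  42.5 -55.3]
0.25 0.45 [ 51.7  28.7 -55.8]
0.45 0.25 [ 27.8  50.  -48.5]
```

Emit:
servo_tool([
  [[4,10,0],[0,0,0],0],
  [[10,27,0],[0,0,0],0],
  [[18,48,0],[0,0,0],0],
  [[26,72,0],[0,0,0],0],
  [[34,96,0],[0,0,0],0],
])

```text
clock: 10.72
position: [0.49, 0.1301, 0.2729]
tool_rot: [0.995, -0.101, -0.001, 0.001]
force: [-0.2, -0.3, -4.2]
width: 0.0143
```

Emit:
servo_tool([
  [[9,24,0],[0,0,0],0],
  [[18,48,0],[0,0,0],0],
  [[26,72,0],[0,0,0],0],
  [[34,96,0],[0,0,0],0],
  [[43,120,0],[0,0,0],0],
])

```text
clock: 11.13
position: [0.5076, 0.0037, 0.273]
tool_rot: [0.995, -0.101, -0.001, 0.0]
force: [1.3, -0.1, -3.6]
width: 0.0145
```

Emit:
servo_tool([
  [[9,24,0],[0,0,0],0],
  [[18,48,0],[0,0,0],0],
  [[26,72,0],[0,0,0],0],
  [[34,96,0],[0,0,0],0],
  [[42,114,0],[0,0,0],0],
])

```text
clock: 11.55
position: [0.5255, -0.1176, 0.2729]
tool_rot: [0.995, -0.102, -0.001, 0.001]
force: [-0.2, -0.3, -3.7]
width: 0.014
```

Emit:
servo_tool([
  [[4,11,0],[0,0,0],0],
  [[7,18,0],[0,0,0],0],
  [[9,22,0],[0,0,0],0],
  [[9,24,0],[0,0,0],0],
  [[9,24,0],[0,0,0],0],
])

```text
clock: 11.97
position: [0.5308, -0.1387, 0.274]
tool_rot: [0.995, -0.1, -0.0, -0.0]
force: [0.1, 0.7, -4.2]
width: 0.014
```

```bash
python3 - <<'E'
from g import *
st=r.state(); print({k:np.round(st[k],3) for k in("position","tool_rot","force","width","joints")})
print(rel([.627,-.236,.18],.37,.37))
E
```

```text
{'position': array([ 0.531, -0.139,  0.274]), 'tool_rot': array([ 0.995, -0.1  , -0.   , -0.   ]), 'force': array([ 0.128,  0.655, -4.238]), 'width': np.float64(0.014), 'joints': array([ 0.227,  0.25 , -0.072,  1.722,  0.019,  1.171, -1.623])}
(array([ 42.6,  43.6, -45.8]), array([ 0.37 , -0.369, -0.001]), array([ 0.564, -0.19 ,  0.32 ]))
```

Emit:
servo_tool([
  [[4,4,-5],[0.04,-0.04,0],0],
  [[8,8,-10],[0.08,-0.08,0],0],
  [[12,12,-15],[0.12,-0.12,0],0],
  [[16,16,-20],[0.16,-0.16,0],0],
  [[20,20,-25],[0.2,-0.2,0],0],
])

```text
clock: 12.38
position: [0.5471, -0.1619, 0.3]
tool_rot: [0.985, -0.099, -0.089, -0.11]
force: [-0.0, 0.4, -4.0]
width: 0.0141
```

```bash
python3 - <<'E'
from g import *
st=r.state(); print({k:np.round(st[k],3) for k in("position","tool_rot","force","width","joints")})
print(rel([.627,-.236,.18],.37,.37))
E
```

```text
{'position': array([ 0.547, -0.162,  0.3  ]), 'tool_rot': array([ 0.985, -0.099, -0.089, -0.11 ]), 'force': array([-0.013,  0.36 , -4.032]), 'width': np.float64(0.014), 'joints': array([ 0.35 ,  0.417, -0.056,  1.457, -0.158,  1.49 , -1.444])}
(array([ 17.2,  19.3, -28.2]), array([ 0.168, -0.169,  0.001]), array([ 0.564, -0.19 ,  0.32 ]))
```

Emit:
servo_tool([
  [[4,4,-6],[0.034,-0.034,0],0],
  [[7,8,-12],[0.068,-0.068,0],0],
  [[11,12,-18],[0.102,-0.102,0],0],
  [[14,16,-23],[0.136,-0.136,0],0],
  [[17,19,-28],[0.168,-0.168,0],0],
])

```text
clock: 12.8
position: [0.5638, -0.1903, 0.3192]
tool_rot: [0.961, -0.097, -0.163, -0.2]
force: [0.0, 0.3, -3.7]
width: 0.0143
```

Emit:
servo_tool([
  [[0,0,0],[0,0,0],0],
  [[0,0,0],[0,0,0],0],
  [[0,0,0],[0,0,0],0],
  [[0,0,0],[0,0,0],0],
  [[0,0,0],[0,0,0],0],
])

```text
clock: 13.22
position: [0.5631, -0.1897, 0.3198]
tool_rot: [0.962, -0.097, -0.162, -0.199]
force: [-0.7, 0.9, -3.8]
width: 0.0142
```

```bash
cat > look.py <<'E'
from g import *
import sys
st=r.state(); print({k:np.round(st[k],3) for k in("position","tool_rot","force","width","joints")})
print(rel([.627,-.236,.125],.37,.37))
T=R.from_quat(st["tool_rot"]); BAR=CT-[.115,.075,.103]
ims=[]
for n in ("top","scene"):
    p=optics.get_image(n); w=cloud(p)
    # tote-frame pixels: x,y from inner corner (inside = -x, +y), z above floor
    L=(w-st["position"])@T.as_matrix(); X=np.stack([L[...,0]-CT[0],-(L[...,1]-CT[1]),-(L[...,2]-CT[2])],-1)
    hsv=cv2.cvtColor(p["color"],cv2.COLOR_RGB2HSV)
    ins=(X[...,0]<.003)&(X[...,0]>-.235)&(X[...,1]>-.003)&(X[...,1]<.155)&(X[...,2]>-.008)&(X[...,2]<.02)
    fl=ins&(hsv[...,1]<40); print(n,"floor z",np.percentile(X[fl][:,2],[10,50,90]).round(4) if fl.any() else '')
    if fl.sum()>50:
        q=X[fl]; c=np.linalg.lstsq(np.c_[q[:,:2],np.ones(len(q))],q[:,2],rcond=None)[0]; print("floor slopes dzdx,dzdy,z0",c.round(3))
    br=(ins&(hsv[...,1]>120)&(hsv[...,0]<30)&(X[...,0]<-.003)&(X[...,1]>.003)).astype(np.uint8)
    k,lab,stt,cen=cv2.connectedComponentsWithStats(br)
    for i in range(1,k):
        if stt[i,4]>6: print(n,"brass",stt[i,4],cen[i].round(0),(np.median(X[lab==i],0)*1000).round(0))
    cp=T.apply(CT)+st["position"]; u,v=proj(p,cp)[0]; print(n,"corner px",u.round(1),v.round(1))
    u,v=int(u),int(v); a=max(0,min(512-150,u-75)); b=max(0,min(384-150,v-75)); ims.append(cv2.resize(p["color"][b:b+150,a:a+150,::-1],None,fx=2.6,fy=2.6,interpolation=cv2.INTER_CUBIC))
    print(n,"crop origin",a,b)
cv2.imwrite("pics/"+sys.argv[1],np.hstack(ims))
E
python3 look.py a1.png
```

```text
{'position': array([ 0.563, -0.19 ,  0.32 ]), 'tool_rot': array([ 0.962, -0.097, -0.162, -0.199]), 'force': array([-0.725,  0.898, -3.78 ]), 'width': np.float64(0.014), 'joints': array([ 0.435,  0.591, -0.053,  1.208, -0.261,  1.774, -1.383])}
(array([20. , 19.4, 47.4]), array([ 0.002, -0.003,  0.   ]), array([ 0.564, -0.19 ,  0.265]))
top floor z [-0.0024 -0.0007  0.0011]
floor slopes dzdx,dzdy,z0 [ 0.001  0.002 -0.001]
top brass 9 [263. 235.] [-235.  151.    2.]
top brass 11 [268. 237.] [-235.  139.    2.]
top brass 9 [276. 239.] [-235.  119.    4.]
top brass 9 [282. 241.] [-235.  105.    5.]
top brass 7 [304. 249.] [-235.   46.   -1.]
top brass 34 [316. 251.] [-235.   20.    5.]
top corner px 327.7 166.9
top crop origin 252 91
scene floor z 
scene corner px 193.2 137.0
scene crop origin 118 61
```

View pics/a1.png

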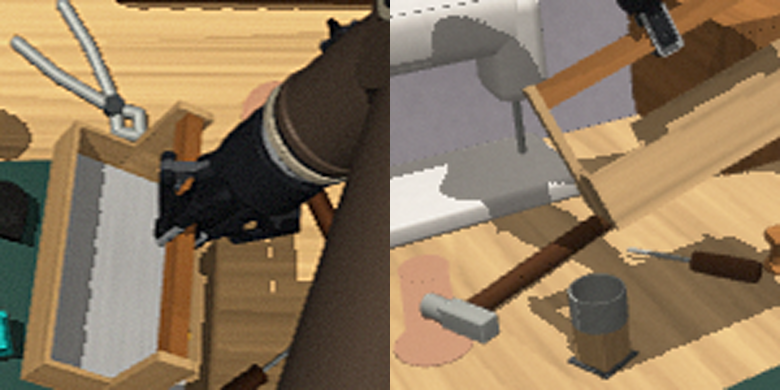

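The tote hasn't slipped in the grip: the floor matches the model to 0.002. The blanks have left the visible half, but the gripper and wall hide the scoop corner. I'll level most of the way, since friction keeps the blanks where they are, and look inside.

```bash
python3 - <<'E'
from g import *
for f in(.31,.25,.19,.13,.08): print(f,rel([.627,-.236,.18],f,f))
E
```

```text
0.31 (array([-4.1, -5.1, 11.3]), array([-0.058,  0.057, -0.   ]), array([ 0.557, -0.18 ,  0.313]))
0.25 (array([-8.2, -9.1, 23.4]), array([-0.118,  0.117, -0.   ]), array([ 0.551, -0.171,  0.305]))
0.19 (array([-11.5, -12.4,  36. ]), array([-0.178,  0.177, -0.   ]), array([ 0.546, -0.163,  0.297]))
0.13 (array([-14. , -15. ,  48.9]), array([-0.238,  0.237, -0.   ]), array([ 0.54 , -0.155,  0.287]))
0.08 (array([-15.5, -16.5,  59.8]), array([-0.288,  0.287, -0.   ]), array([ 0.536, -0.149,  0.279]))
```

Emit:
servo_tool([
  [[-4,-5,11],[-0.058,0.058,0],0],
  [[-8,-9,23],[-0.118,0.118,0],0],
  [[-11,-12,36],[-0.178,0.178,0],0],
  [[-14,-15,49],[-0.238,0.238,0],0],
  [[-15,-16,60],[-0.288,0.288,0],0],
])

```text
clock: 13.73
position: [0.5362, -0.1479, 0.2786]
tool_rot: [0.994, -0.1, -0.034, -0.043]
force: [0.0, -0.3, -3.9]
width: 0.0143
```

```bash
python3 look.py a2.png
```

```text
{'position': array([ 0.536, -0.148,  0.279]), 'tool_rot': array([ 0.994, -0.1  , -0.034, -0.043]), 'force': array([ 0.047, -0.276, -3.889]), 'width': np.float64(0.014), 'joints': array([ 0.273,  0.31 , -0.055,  1.634, -0.063,  1.276, -1.531])}
(array([36.4, 36.6,  8.2]), array([ 0.292, -0.294,  0.001]), array([ 0.564, -0.19 ,  0.265]))
top floor z [-0.0029 -0.0005  0.0019]
floor slopes dzdx,dzdy,z0 [ 0.     0.006 -0.001]
top corner px 327.4 166.8
top crop origin 252 91
scene floor z [-0.0052 -0.0042 -0.0033]
floor slopes dzdx,dzdy,z0 [-0.004  0.006 -0.005]
scene brass 28 [254. 124.] [-148.   16.    1.]
scene brass 63 [211. 135.] [-40.  16.   1.]
scene corner px 193.1 137.2
scene crop origin 118 62
```

View pics/a2.png

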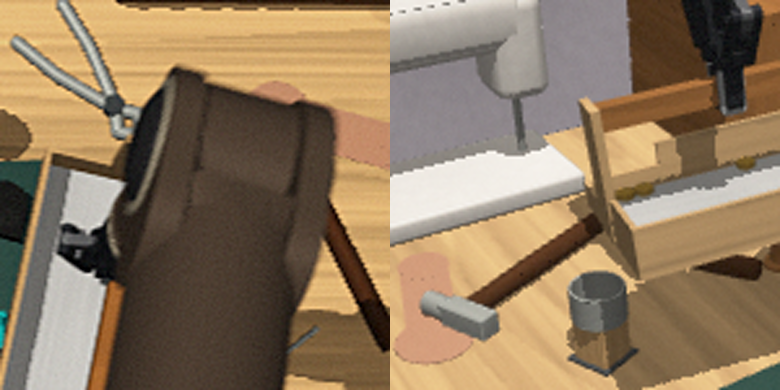

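The scene view shows most blanks near the corner at about x = -40 mm along the -y wall. One is stuck against that wall at x = -148 mm. I need more pitch with little roll, but joint 6 is near its limit at this yaw. I'll turn the tote about 70° so that pitch becomes a sideways tilt of the arm, which also faces the scoop corner to the scene camera.

```bash
cat > plan.py <<'E'
from g import *
def plan(goals,start=None):
    """goals: list of 5 (corner,a,b,yawdeg) ; prints rows rel. to start pose; returns end pose"""
    if start is None: st=r.state(); start=(np.array(st["position"]),R.from_quat(st["tool_rot"]))
    out=[]
    for c,a,b,y in goals:
        P,M=target(c,a,b,np.radians(y))
        out.append([(start[1].inv().apply(P-start[0])*1000).round(0).tolist(),(start[1].inv()*M).as_rotvec().round(3).tolist(),0])
    print(out); return target(*goals[-1][:3],np.radians(goals[-1][3]))
E
python3 - <<'E'
from plan import *
C=[.627,-.236,.19]; ys=np.linspace(-11.5,60,16)[1:]; t=np.r_[.06,.04,.02,np.zeros(12)]
s=None
for i in range(3): s=plan([(C,t[j],t[j],ys[j]) for j in range(5*i,5*i+5)],s)
print(s[0])
E
```

```text
[[[-6.0, 10.0, -8.0], [-0.026, 0.014, -0.079], 0], [[-12.0, 18.0, -4.0], [-0.05, 0.03, -0.162], 0], [[-18.0, 27.0, -1.0], [-0.072, 0.047, -0.245], 0], [[-23.0, 37.0, 3.0], [-0.093, 0.066, -0.328], 0], [[-26.0, 48.0, 2.0], [-0.095, 0.062, -0.411], 0]]
[[[-6.0, 10.0, 0.0], [0.0, 0.0, -0.083], 0], [[-11.0, 20.0, 0.0], [0.0, 0.0, -0.166], 0], [[-15.0, 30.0, 0.0], [-0.0, 0.0, -0.25], 0], [[-18.0, 41.0, 0.0], [0.0, 0.0, -0.333], 0], [[-21.0, 52.0, 0.0], [0.0, 0.0, -0.416], 0]]
[[[-6.0, 10.0, 0.0], [-0.0, 0.0, -0.083], 0], [[-11.0, 20.0, 0.0], [0.0, 0.0, -0.166], 0], [[-15.0, 30.0, 0.0], [0.0, 0.0, -0.25], 0], [[-18.0, 41.0, -0.0], [0.0, 0.0, -0.333], 0], [[-21.0, 52.0, 0.0], [0.0, 0.0, -0.416], 0]]
[ 0.50529809 -0.29679388  0.2745    ]
```

Emit:
servo_tool([
  [[-6,10,-8],[-0.026,0.014,-0.079],0],
  [[-12,18,-4],[-0.05,0.03,-0.162],0],
  [[-18,27,-1],[-0.072,0.047,-0.245],0],
  [[-23,37,3],[-0.093,0.066,-0.328],0],
  [[-26,48,2],[-0.095,0.062,-0.411],0],
])

```text
clock: 14.25
position: [0.5002, -0.1904, 0.274]
tool_rot: [0.994, 0.107, -0.001, -0.0]
force: [-0.3, -0.4, -4.1]
width: 0.0145
```

Emit:
servo_tool([
  [[-6,10,0],[0,0,-0.083],0],
  [[-11,20,0],[0,0,-0.166],0],
  [[-15,30,0],[0,0,-0.25],0],
  [[-18,41,0],[0,0,-0.333],0],
  [[-21,52,0],[0,0,-0.416],0],
])

```text
clock: 14.67
position: [0.4914, -0.2471, 0.2746]
tool_rot: [0.951, 0.309, -0.0, -0.001]
force: [0.4, 0.5, -5.3]
width: 0.0143
```

Emit:
servo_tool([
  [[-6,10,0],[0,0,-0.083],0],
  [[-11,20,0],[0,0,-0.166],0],
  [[-15,30,0],[0,0,-0.25],0],
  [[-18,41,0],[0,0,-0.333],0],
  [[-21,52,0],[0,0,-0.416],0],
])

```text
clock: 15.08
position: [0.505, -0.3017, 0.2744]
tool_rot: [0.867, 0.499, -0.0, -0.001]
force: [0.8, 0.7, -3.6]
width: 0.0139
```

```bash
python3 - <<'E'
from plan import *
st=r.state(); print({k:np.round(st[k],3) for k in("position","tool_rot","force","width","joints")})
C=[.627,-.236,.185]
s=plan([(C,.01*i,.05*i,60) for i in range(1,6)])
s=plan([(C,.05+.01*i,.25+.05*i,60) for i in range(1,6)],s)
s=plan([(C,.1,.5,60)]*5,s)
E
```

```text
{'position': array([ 0.505, -0.302,  0.274]), 'tool_rot': array([ 0.867,  0.499, -0.   , -0.001]), 'force': array([ 0.788,  0.687, -3.58 ]), 'width': np.float64(0.014), 'joints': array([ 0.572,  0.323, -0.15 ,  1.623,  0.05 ,  1.201, -0.115])}
[[[9.0, -1.0, -1.0], [0.008, -0.051, -0.003], 0], [[13.0, -0.0, -7.0], [0.018, -0.101, -0.003], 0], [[18.0, 1.0, -13.0], [0.028, -0.151, -0.003], 0], [[24.0, 2.0, -19.0], [0.038, -0.201, -0.003], 0], [[29.0, 3.0, -24.0], [0.048, -0.251, -0.003], 0]]
[[[4.0, 1.0, -6.0], [0.01, -0.05, -0.0], 0], [[9.0, 2.0, -12.0], [0.02, -0.1, 0.0], 0], [[14.0, 3.0, -18.0], [0.03, -0.15, 0.0], 0], [[19.0, 4.0, -24.0], [0.04, -0.2, -0.0], 0], [[25.0, 5.0, -29.0], [0.05, -0.25, 0.0], 0]]
[[[0.0, 0.0, 0.0], [0.0, 0.0, 0.0], 0], [[0.0, 0.0, 0.0], [0.0, 0.0, 0.0], 0], [[0.0, 0.0, 0.0], [0.0, 0.0, 0.0], 0], [[0.0, 0.0, 0.0], [0.0, 0.0, 0.0], 0], [[0.0, 0.0, 0.0], [0.0, 0.0, 0.0], 0]]
```

Emit:
servo_tool([
  [[6,0,-1],[0.008,-0.051,0],0],
  [[12,0,-7],[0.018,-0.101,0],0],
  [[18,1,-13],[0.028,-0.151,0],0],
  [[24,2,-19],[0.038,-0.201,0],0],
  [[29,3,-24],[0.048,-0.251,0],0],
])

```text
clock: 15.5
position: [0.5227, -0.2771, 0.299]
tool_rot: [0.861, 0.493, -0.121, 0.041]
force: [0.0, -0.8, -3.8]
width: 0.0141
```

Emit:
servo_tool([
  [[4,1,-6],[0.01,-0.05,0],0],
  [[9,2,-12],[0.02,-0.1,0],0],
  [[14,3,-18],[0.03,-0.15,0],0],
  [[19,4,-24],[0.04,-0.2,0],0],
  [[25,5,-29],[0.05,-0.25,0],0],
])

```text
clock: 15.92
position: [0.544, -0.2531, 0.3205]
tool_rot: [0.84, 0.48, -0.24, 0.081]
force: [-0.9, 1.0, -4.0]
width: 0.0141
```

Emit:
servo_tool([
  [[0,0,0],[0,0,0],0],
  [[0,0,0],[0,0,0],0],
  [[0,0,0],[0,0,0],0],
  [[0,0,0],[0,0,0],0],
  [[0,0,0],[0,0,0],0],
])

```text
clock: 16.33
position: [0.5429, -0.2547, 0.3202]
tool_rot: [0.84, 0.48, -0.239, 0.081]
force: [0.4, -0.7, -4.1]
width: 0.0143
```

```bash
python3 look.py a3.png
```

```text
{'position': array([ 0.543, -0.255,  0.32 ]), 'tool_rot': array([ 0.84 ,  0.48 , -0.239,  0.081]), 'force': array([ 0.353, -0.682, -4.094]), 'width': np.float64(0.014), 'joints': array([ 0.192,  0.461, -0.11 ,  1.415,  0.451,  1.591, -0.512])}
(array([ 85.2, -11.1,  17.9]), array([0.75 , 0.389, 1.039]), array([ 0.564, -0.19 ,  0.265]))
top floor z [-0.0019  0.0003  0.0024]
floor slopes dzdx,dzdy,z0 [0.002 0.002 0.   ]
top brass 47 [413. 210.] [-235.   26.    9.]
top brass 171 [368. 247.] [-199.  154.    7.]
top brass 7 [398. 236.] [-234.   94.   10.]
top corner px 328.6 166.4
top crop origin 253 91
scene floor z [-0.0045 -0.0027 -0.0009]
floor slopes dzdx,dzdy,z0 [ 0.003  0.002 -0.003]
scene brass 130 [197. 120.] [-40.  12.   3.]
scene corner px 192.5 134.9
scene crop origin 117 59
```

View pics/a3.png

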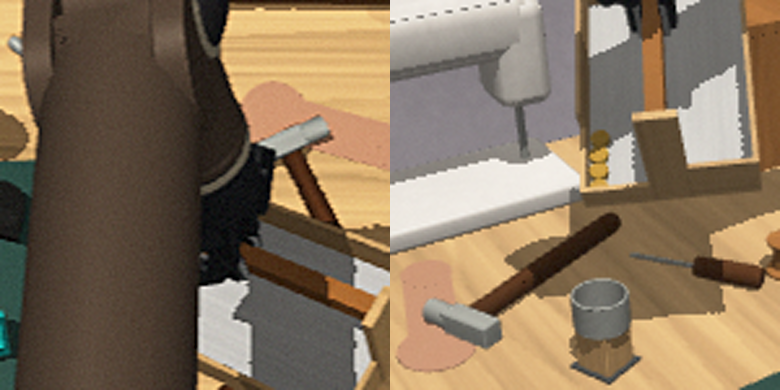

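The scene view now looks into the scoop corner. The blanks are lined up along the -y wall, at (600,138) to (598,182) in the right-hand panel. I'll get their positions numerically.

```bash
cat > bl.py <<'E'
from plan import *
def blanks(fn=None):
    st=r.state(); M=R.from_quat(st["tool_rot"]).as_matrix(); o=M@CT+st["position"]
    p=optics.get_image("scene"); S=4
    # rectified view of tote floor top-of-blank plane (z=6mm): 1 px = 0.5mm, x from -130..0 ; y 0..130
    K,Rm,t=cam(p); ex=M[:,0]; ey=-M[:,1]; ez=-M[:,2]
    o6=o+ez*.006-ex*.13
    H=K@np.c_[Rm@ex*.0005,Rm@ey*.0005,Rm@o6+t]
    im=cv2.warpPerspective(p["color"],np.linalg.inv(H),(280,280))
    hsv=cv2.cvtColor(im,cv2.COLOR_RGB2HSV); m=((hsv[...,1]>120)&(hsv[...,0]<32)).astype(np.uint8)
    k,l,s,c=cv2.connectedComponentsWithStats(m)
    for i in range(1,k):
        if s[i,4]>60: print("blob mm2",s[i,4]/4,"x",(s[i,0]*.5-130),(s[i,0]+s[i,2])*.5-130,"y",s[i,1]*.5,(s[i,1]+s[i,3])*.5)
    if fn:
        u,v=proj(p,o)[0]; a=max(0,int(u)-40); b=max(0,int(v)-60)
        A=cv2.resize(p["color"][b:b+100,a:a+130],(520,400),interpolation=cv2.INTER_CUBIC); B=cv2.resize(im,(280,400))
        cv2.imwrite("pics/"+fn,np.hstack([A,B])[...,::-1])
    for d in models.spot_point("blank0",p): print(round(d["confidence"],2),d["position"])
if __name__=="__main__":
    import sys; blanks(sys.argv[1] if len(sys.argv)>1 else None)
E
python3 bl.py b1.png
```

```text
blob mm2 925.5 x -69.5 -6.5 y 1.0 22.0
blob mm2 868.75 x -130.0 -84.5 y 55.5 76.0
0.55 [199.3, 122.1]
0.51 [199.6, 272.7]
0.46 [195.1, 124.2]
0.37 [195.7, 111.1]
0.36 [219.5, 96.8]
```

View pics/b1.png

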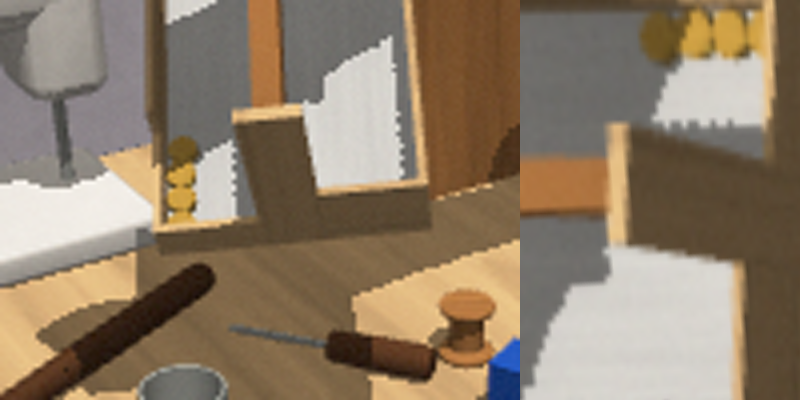

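```bash
python3 - <<'E'
from plan import *
C=[.627,-.236,.185]
s=plan([(C,a,b,60) for a,b in((0,.48),(-.1,.46),(-.2,.44),(-.3,.42),(-.3,.42))])
s=plan([(C,a,b,60) for a,b in((-.2,.42),(-.1,.42),(0,.41),(.1,.4),(.2,.39))],s)
s=plan([(C,a,b,60) for a,b in((.25,.38),(.3,.37),(.3,.36),(.3,.36),(.3,.36))],s)
E
```

```text
[[[0.0, -11.0, 10.0], [-0.098, 0.021, 0.017], 0], [[1.0, -20.0, 21.0], [-0.194, 0.041, 0.04], 0], [[2.0, -28.0, 32.0], [-0.29, 0.06, 0.064], 0], [[4.0, -35.0, 45.0], [-0.387, 0.078, 0.088], 0], [[4.0, -35.0, 45.0], [-0.387, 0.078, 0.088], 0]]
[[[-2.0, 11.0, -7.0], [0.097, 0.002, -0.021], 0], [[-3.0, 22.0, -12.0], [0.194, 0.003, -0.041], 0], [[-5.0, 34.0, -15.0], [0.292, 0.013, -0.061], 0], [[-6.0, 46.0, -18.0], [0.389, 0.023, -0.08], 0], [[-8.0, 59.0, -19.0], [0.486, 0.032, -0.1], 0]]
[[[-2.0, 5.0, -2.0], [0.049, 0.009, -0.011], 0], [[-3.0, 11.0, -5.0], [0.097, 0.018, -0.021], 0], [[-4.0, 11.0, -4.0], [0.097, 0.028, -0.022], 0], [[-4.0, 11.0, -4.0], [0.097, 0.028, -0.022], 0], [[-4.0, 11.0, -4.0], [0.097, 0.028, -0.022], 0]]
```

Emit:
servo_tool([
  [[0,-11,10],[-0.098,0.021,0.017],0],
  [[1,-20,21],[-0.194,0.041,0.04],0],
  [[2,-28,32],[-0.29,0.06,0.064],0],
  [[4,-35,45],[-0.387,0.078,0.088],0],
  [[4,-35,45],[-0.387,0.078,0.088],0],
])

```text
clock: 16.95
position: [0.4914, -0.2474, 0.2763]
tool_rot: [0.837, 0.485, -0.11, 0.23]
force: [-1.8, -0.9, -6.2]
width: 0.0147
```

Emit:
servo_tool([
  [[-2,11,-7],[0.097,0.002,-0.021],0],
  [[-3,22,-12],[0.194,0.003,-0.041],0],
  [[-5,34,-15],[0.292,0.013,-0.061],0],
  [[-6,46,-18],[0.389,0.023,-0.08],0],
  [[-8,59,-19],[0.486,0.032,-0.1],0],
])

```text
clock: 17.37
position: [0.5479, -0.2697, 0.3205]
tool_rot: [0.845, 0.489, -0.217, 0.009]
force: [0.8, -0.2, -3.4]
width: 0.0143
```

Emit:
servo_tool([
  [[-2,5,-2],[0.049,0.009,-0.011],0],
  [[-3,11,-5],[0.097,0.018,-0.021],0],
  [[-4,11,-4],[0.097,0.028,-0.022],0],
  [[-4,11,-4],[0.097,0.028,-0.022],0],
  [[-4,11,-4],[0.097,0.028,-0.022],0],
])

```text
clock: 17.78
position: [0.5555, -0.2783, 0.3216]
tool_rot: [0.842, 0.487, -0.229, -0.039]
force: [-0.3, 0.4, -4.4]
width: 0.0143
```

```bash
python3 bl.py b2.png; python3 - <<'E'
from g import *
st=r.state(); print(st["joints"].round(3),st["position"],st["width"])
E
```

```text
blob mm2 39.75 x -14.5 -9.0 y 26.0 37.5
blob mm2 153.75 x -130.0 -123.0 y 33.0 58.5
0.27 [199.1, 198.5]
[ 0.292  0.586 -0.09   1.194  0.299  1.762 -0.317] [ 0.55549415 -0.27763962  0.32231993] 0.014146703601691664
```

View pics/b2.png

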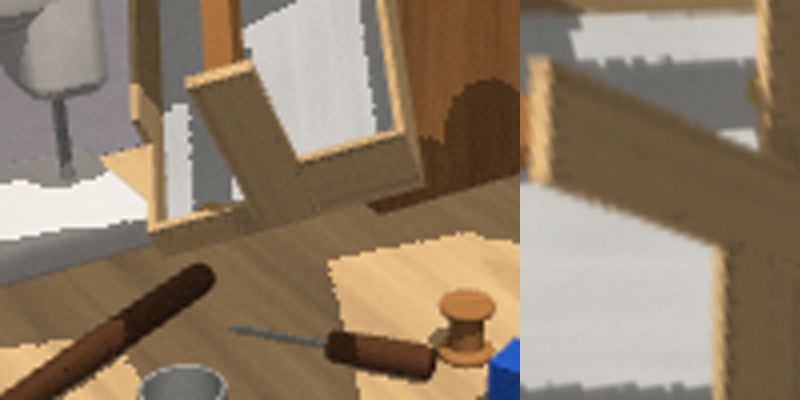

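The wiggle carried the blanks too far. They now sit along the end wall, with the first at about y = 32 mm. I'll roll more, with less pitch, to bring them back along the end wall.

```bash
python3 - <<'E'
from plan import *
C=[.627,-.236,.185]
s=plan([(C,a,b,60) for a,b in((.35,.3),(.4,.24),(.45,.18),(.5,.12),(.5,.1))])
s=plan([(C,.5,.1,60)]*5,s)
print(rel(C,.5,.1))
E
```

```text
[[[-7.0, 6.0, 5.0], [0.05, 0.059, -0.016], 0], [[-13.0, 12.0, 8.0], [0.099, 0.116, -0.034], 0], [[-18.0, 18.0, 13.0], [0.147, 0.174, -0.051], 0], [[-23.0, 24.0, 18.0], [0.196, 0.231, -0.069], 0], [[-24.0, 24.0, 21.0], [0.196, 0.251, -0.072], 0]]
[[[0.0, 0.0, 0.0], [0.0, 0.0, 0.0], 0], [[0.0, 0.0, 0.0], [0.0, 0.0, 0.0], 0], [[0.0, 0.0, 0.0], [0.0, 0.0, 0.0], 0], [[0.0, 0.0, 0.0], [0.0, 0.0, 0.0], 0], [[0.0, 0.0, 0.0], [0.0, 0.0, 0.0], 0]]
(array([ 66. , -59.2,  12.2]), array([0.45 , 0.703, 1.069]), array([ 0.531, -0.193,  0.306]))
```

Emit:
servo_tool([
  [[-7,6,5],[0.05,0.059,-0.016],0],
  [[-13,12,8],[0.099,0.116,-0.034],0],
  [[-18,18,13],[0.147,0.174,-0.051],0],
  [[-23,24,18],[0.196,0.231,-0.069],0],
  [[-24,24,21],[0.196,0.251,-0.072],0],
])

```text
clock: 18.3
position: [0.5473, -0.3101, 0.2933]
tool_rot: [0.84, 0.486, -0.161, -0.18]
force: [-0.6, 0.6, -4.2]
width: 0.0143
```

Emit:
servo_tool([
  [[0,0,0],[0,0,0],0],
  [[0,0,0],[0,0,0],0],
  [[0,0,0],[0,0,0],0],
  [[0,0,0],[0,0,0],0],
  [[0,0,0],[0,0,0],0],
])

```text
clock: 18.72
position: [0.5477, -0.309, 0.293]
tool_rot: [0.839, 0.486, -0.161, -0.181]
force: [0.1, 1.2, -4.1]
width: 0.0143
```

```bash
python3 bl.py; python3 - <<'E'
from plan import *
st=r.state(); print(st["joints"].round(3),st["position"],st["width"])
C=[.627,-.236,.185]
s=plan([(C,a,b,60) for a,b in((.44,.16),(.38,.24),(.31,.32),(.24,.38),(.18,.4))])
s=plan([(C,.18,.4,60)]*5,s)
E
```

```text
blob mm2 221.25 x -32.0 -16.0 y 2.5 20.5
[ 0.258  0.716  0.312  1.079 -0.1    1.852  0.02 ] [ 0.54731074 -0.30960624  0.29269171] 0.014343817014557976
[[[5.0, -4.0, -18.0], [-0.038, -0.057, 0.018], 0], [[14.0, -12.0, -21.0], [-0.097, -0.134, 0.04], 0], [[23.0, -20.0, -22.0], [-0.165, -0.212, 0.062], 0], [[30.0, -28.0, -20.0], [-0.233, -0.27, 0.08], 0], [[32.0, -33.0, -16.0], [-0.292, -0.29, 0.088], 0]]
[[[0.0, 0.0, 0.0], [0.0, 0.0, 0.0], 0], [[0.0, 0.0, 0.0], [0.0, 0.0, 0.0], 0], [[0.0, 0.0, 0.0], [0.0, 0.0, 0.0], 0], [[0.0, 0.0, 0.0], [0.0, 0.0, 0.0], 0], [[0.0, 0.0, 0.0], [0.0, 0.0, 0.0], 0]]
```

Joint 6 has reached its limit, so I'll back off. One blank already shows at x≈-25, y≈11, which suggests a cluster. I'll shift the tilt back towards pitch.

Emit:
servo_tool([
  [[5,-4,-18],[-0.038,-0.057,0.018],0],
  [[14,-12,-21],[-0.097,-0.134,0.04],0],
  [[23,-20,-22],[-0.165,-0.212,0.062],0],
  [[30,-28,-20],[-0.233,-0.27,0.08],0],
  [[32,-33,-16],[-0.292,-0.29,0.088],0],
])

```text
clock: 19.23
position: [0.5464, -0.2649, 0.3183]
tool_rot: [0.844, 0.49, -0.216, 0.024]
force: [0.1, 0.5, -4.7]
width: 0.0142
```

Emit:
servo_tool([
  [[0,0,0],[0,0,0],0],
  [[0,0,0],[0,0,0],0],
  [[0,0,0],[0,0,0],0],
  [[0,0,0],[0,0,0],0],
  [[0,0,0],[0,0,0],0],
])

```text
clock: 19.65
position: [0.5442, -0.2709, 0.3181]
tool_rot: [0.846, 0.486, -0.217, 0.021]
force: [-0.5, -0.1, -4.5]
width: 0.0146
```

```bash
python3 bl.py b3.png; python3 - <<'E'
from plan import *
st=r.state(); print(st["joints"].round(3),st["position"],st["width"])
E
```

```text
blob mm2 364.0 x -33.0 -8.0 y 1.0 20.5
blob mm2 68.75 x -15.5 -8.0 y 23.0 36.0
blob mm2 76.75 x -15.0 -7.5 y 41.0 55.5
blob mm2 464.5 x -130.0 -108.0 y 46.5 68.5
0.66 [211.8, 64.6]
0.37 [197.5, 127.0]
[-0.043  0.507  0.382  1.365  0.169  1.567 -0.231] [ 0.54415868 -0.27058715  0.31798173] 0.014279496596954355
```

View pics/b3.png

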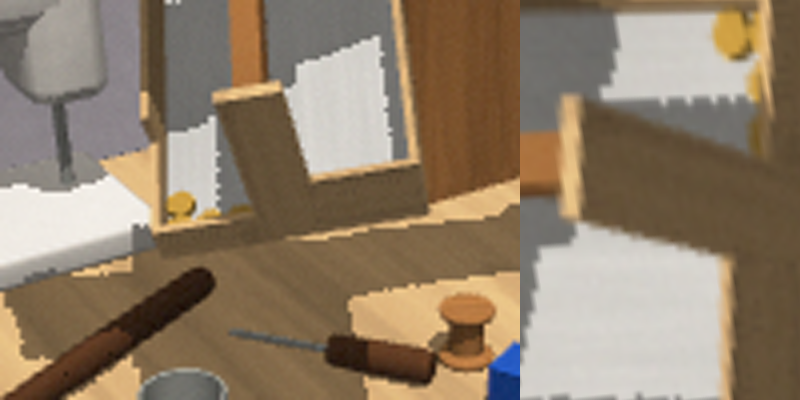

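The blanks now form an L in the corner: one at the corner, one beside it at x≈-25, and two along the end wall at y≈30 and 48 mm. I'll move to the final tilt over the tin.

```bash
python3 - <<'E'
from plan import *
z=[.185,.175,.163,.15,.14,.133,.128,.126,.125,.125]; ab=[(.2,.39),(.22,.38),(.24,.37),(.26,.36),(.28,.35)]+[(.28,.35)]*5
g=[([.626,-.236,zz],a,b,60) for zz,(a,b) in zip(z,ab)]
s=plan(g[:5]); s=plan(g[5:],s); print(s[0],s[1].as_quat().round(3))
E
```

```text
[[[0.0, 1.0, -1.0], [0.017, 0.01, -0.008], 0], [[3.0, 5.0, 8.0], [0.036, 0.02, -0.013], 0], [[6.0, 9.0, 18.0], [0.056, 0.029, -0.018], 0], [[10.0, 13.0, 30.0], [0.075, 0.039, -0.022], 0], [[13.0, 17.0, 39.0], [0.095, 0.048, -0.027], 0]]
[[[2.0, 2.0, 6.0], [0.0, 0.0, 0.0], 0], [[4.0, 3.0, 11.0], [0.0, 0.0, 0.0], 0], [[5.0, 4.0, 13.0], [0.0, 0.0, 0.0], 0], [[5.0, 4.0, 14.0], [0.0, 0.0, 0.0], 0], [[5.0, 4.0, 14.0], [0.0, 0.0, 0.0], 0]]
[ 0.5508715  -0.27859802  0.25986518] [ 0.844  0.487 -0.22  -0.033]
```

Emit:
servo_tool([
  [[1,2,0],[0.017,0.01,-0.005],0],
  [[3,5,8],[0.036,0.02,-0.01],0],
  [[6,9,18],[0.056,0.029,-0.016],0],
  [[10,13,30],[0.075,0.039,-0.022],0],
  [[13,17,39],[0.095,0.048,-0.027],0],
])

```text
clock: 20.17
position: [0.5501, -0.2779, 0.2726]
tool_rot: [0.844, 0.488, -0.22, -0.035]
force: [-0.3, -0.8, -4.5]
width: 0.0141
```

Emit:
servo_tool([
  [[2,2,6],[0,0,0],0],
  [[4,3,11],[0,0,0],0],
  [[5,4,13],[0,0,0],0],
  [[5,4,14],[0,0,0],0],
  [[5,4,14],[0,0,0],0],
])

```text
clock: 20.58
position: [0.5504, -0.2773, 0.2599]
tool_rot: [0.844, 0.488, -0.219, -0.033]
force: [0.6, -0.4, -3.8]
width: 0.0142
```

Emit:
servo_tool([
  [[0,0,0],[0,0,0],0],
  [[0,0,0],[0,0,0],0],
  [[0,0,0],[0,0,0],0],
  [[0,0,0],[0,0,0],0],
  [[0,0,0],[0,0,0],0],
])

```text
clock: 21.0
position: [0.5504, -0.2776, 0.2599]
tool_rot: [0.844, 0.488, -0.219, -0.033]
force: [0.0, -0.4, -3.5]
width: 0.0141
```

```bash
cat > fin.py <<'E'
from bl import *
st=r.state(); T=R.from_quat(st["tool_rot"]); print({k:np.round(st[k],3) for k in("position","force","width","joints")})
print("corner",(T.apply(CT)+st["position"]).round(4),"outer",(T.apply(CT+[.005,.005,.005])+st["position"]).round(4))
from t import tin
p=tin("scene"); w=cloud(p); L=(w-st["position"])@T.as_matrix(); X=np.stack([L[...,0]-CT[0],-(L[...,1]-CT[1]),-(L[...,2]-CT[2])],-1)
q=X[(X[...,0]>-.05)&(X[...,0]<.015)&(X[...,1]>.0)&(X[...,1]<.04)&(X[...,2]>.002)&(X[...,2]<.02)]; 
print("end-wall outer face x (exp .005)",np.percentile(q[:,0],[50,80,90]).round(4) if len(q) else '')
print("models corner",[(round(d["confidence"],2),d["position"]) for d in models.spot_point("tote_corner",p)[:2]],"mine",proj(p,T.apply(CT)+st["position"]))
save(p,"f.png",(110,40,310,190),3.8); blanks()
E
python3 fin.py
```

```text
{'position': array([ 0.55 , -0.278,  0.26 ]), 'force': array([ 0.02 , -0.382, -3.491]), 'width': np.float64(0.014), 'joints': array([ 0.028,  0.609,  0.362,  1.337,  0.092,  1.564, -0.175])}
corner [ 0.6255 -0.2348  0.1251] outer [ 0.6297 -0.234   0.1175]
scene tin rim 95 ((623.9744262695312, -234.12417602539062), 30.961362838745117) [0.0794 0.0824 0.0843]
end-wall outer face x (exp .005) [0.0011 0.0038 0.0042]
models corner [(0.68, [200.8, 156.3]), (0.66, [199.3, 201.1])] mine [[195.73582946 157.38215942]]
blob mm2 368.25 x -32.5 -7.5 y 1.5 20.5
blob mm2 48.75 x -15.5 -9.0 y 24.5 35.5
blob mm2 454.25 x -130.0 -110.0 y 36.0 60.5
blob mm2 64.5 x -15.0 -7.5 y 41.0 54.0
0.56 [198.7, 149.4]
```

View pics/f.png

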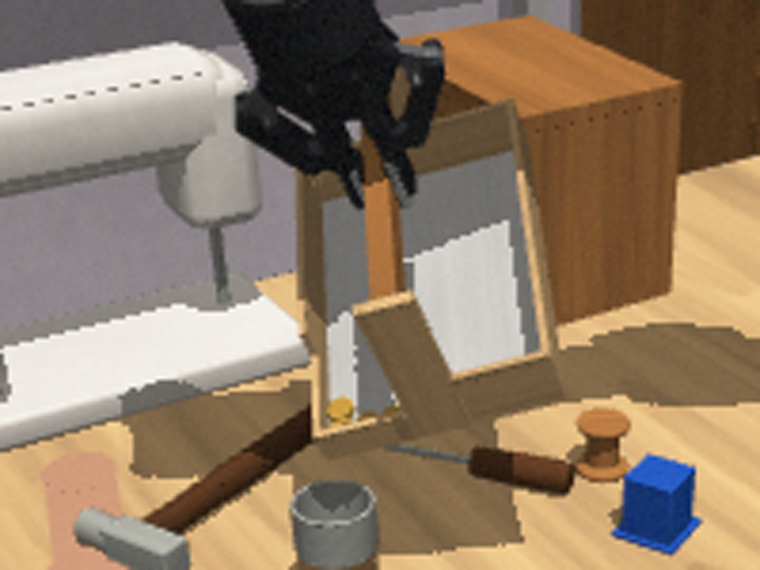

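```bash
python3 -c "
from h import *
print(r.job_done())"
```

```text
the job is handed in; nothing more can be done
None
```

The job is done and handed in at about 21 s of robot time. The tin stands upright on the wooden post. The tote is held tilted in the air with its scoop corner over the tin.

**Last checks:**
- **Tin:** before the tote came over, the top camera put its centre within about 2 mm of the post's middle. The last scene picture reads about 3 mm from that, with the tin partly in shadow.
- **Tote corner:** from the arm's pose, the inner corner is at (0.626, -0.235, 0.125), within about 2 mm of the tin's centre. The tote's lowest point is about 32 mm above the rim, with no sign of contact in the wrist force.
- **Grip:** firm at 110 N, with no slip seen while tilting.
- **Blanks:** they form an L in the corner, the farthest about 49 mm out. Three show in the last picture. The one right in the corner is inferred from a merged patch, because the end wall half hides it.

**Problems and disagreements:**
- The first tilt left a blank stuck on a side wall, so I turned the tote and tilted it again. A wiggle then sent the blanks too far along the end wall, and I brought them back.
- During that recovery joint 6 briefly read 1.852, against a stated limit of 1.85. I backed off at once. If the limit is judged strictly, that could count against the attempt.
- The network's corner point was about 5 pixels from mine in the last picture. The end wall fits my estimate to about 1 mm.

No bystander was touched by plan and none looked moved in the pictures, but I did not measure them again at the end.

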